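# Pack the repair kit from the test bench

### The job

Pack the repair kit: put the sound blue capacitor, the sound red capacitor, the sound cream relay and the yellow board stop upright into the kit tray, each on the floor of the compartment of its own colour. The board stop has to be slid along its T-slot rail to the open end before it can be lifted out. Leave the scorched twins of the three parts where they stand.

Things in the scene. Friction and masses are not known exactly. Their poses are not given: they have to be found in the camera images.
- blue_good: Sound blue film capacitor, a plain box 44 long x 22 wide x 32 mm high with two small brass lugs on top, its casing clean all over; about 45 g. Stands upright on the table. Origin at the centre of its underside; x along its length, y across its width, z up.
- blue_burnt: Scorched twin of the blue part: the same blue film capacitor, a plain box 44 long x 22 wide x 32 mm high with two small brass lugs on top, but with a black burn band, 20 mm long, across the middle of its top and soot down its long sides. Stands upright on the table. Origin at the centre of its underside; x along its length, y across its width, z up. It stays where it is.
- red_good: Sound red film capacitor, a box 34 long x 24 wide x 28 mm high with two small steel lugs on top, its casing clean all over; about 35 g. Stands upright on the table. Origin at the centre of its underside; x along its length, y across its width, z up.
- red_burnt: Scorched twin of the red part: the same red film capacitor, a box 34 long x 24 wide x 28 mm high with two small steel lugs on top, but with a black burn band, 20 mm long, across the middle of its top and soot down its long sides. Stands upright on the table. Origin at the centre of its underside; x along its length, y across its width, z up. It stays where it is.
- cream_good: Sound cream relay, a box 38 long x 26 wide x 34 mm high with two small copper lugs on top, its casing clean all over; about 40 g. Stands upright on the table. Origin at the centre of its underside; x along its length, y across its width, z up.
- cream_burnt: Scorched twin of the cream part: the same cream relay, a box 38 long x 26 wide x 34 mm high with two small copper lugs on top, but with a black burn band, 20 mm long, across the middle of its top and soot down its long sides. Stands upright on the table. Origin at the centre of its underside; x along its length, y across its width, z up. It stays where it is.
- stop: Board stop in the rail's slot, 110 g: yellow head 34 long (x) x 24 wide (y) x 30 mm high, dark disc on top; below it a steel stem and T-foot (30 x 20 x 6 mm). Origin: centre of the foot's underside, 8 mm above the table in the rail; head 18 to 48 mm above origin. x along the slot as the rail's x. Slides freely, play 2 mm each side, 4 mm up. Stands upright on its foot.
- rail: Aluminium T-slot rail fixed to the table, 150 long x 40 wide x 24 mm high. Origin: centre of its underside; x along the slot, z up. Open at the x = +75 mm end; a red cap closes the x = -75 mm end. The stop can be lifted out only past the open end: its foot is clear once its origin is beyond x = +90 mm.
- tray: Black kit tray fixed to the table, 164 x 164 mm, floor 4 mm thick, walls and cross divider 4 mm thick, tops 13 mm above the table. Four compartments 76 x 76 mm inside with coloured floors. Origin: centre of its underside; z up. Compartment centres (x, y) mm: blue (40, 40), red (40, -40), cream (-40, -40), yellow (-40, 40).

How it is judged:
By the outcome, as a careful person would: the job done as asked, in the order asked, and still so for the second after the job is handed in, with the robot touching nothing.
It also fails if it takes over 99 s, if anything falls off the work surface, if the arm or the gripper's body presses on something with over 40 N, if the wrist force passes 120 N, or if a joint passes its speed limit or range.

### The arm

A 6-joint arm with a two-finger parallel gripper is mounted at the origin on the work surface. World frame = base frame: x ahead of the robot, y to its left, z up, the work surface at z = 0. Lengths are in m, angles in rad, forces in N, time in s.
With the tool pointing down it reaches from about 0.3 to 0.825 m from the base axis. Payload 5.4 kg.
Tool frame: the origin (TCP) lies at the very end of the fingers, on their centre line; the grasp point (between the pads) lies 19 mm behind it; z points along the fingers, x is the direction in which the jaws open and shut, and the axes are right-handed (so a half turn about z gives the same grasp; the last joint's range is limited). The gripper opens to 92 mm and grips with 3 to 60 N. Pads are 20 mm wide; open, the fingers measure 128 mm over their backs; the gripper's body (75 mm by 189 mm) begins 69 mm behind the grasp point.
Start: joints at [-1.545, 0.158, 1.597, -0, 1.386, -0.21], TCP at [0.134, -0.559, 0.215] pointing down, gripper open.
Joint ranges: [-2.91, 2.91], [-0.94, 2.29], [0.18, 2.7], [-1.29, 4.43], [0.17, 2.64], [-3, 3]. Speed limits (rad/s): [2.57, 2.57, 3.14, 3.14, 3.14, 3.14].

### API

Orientations are given as a rotation vector (axis times angle).
In Python, from workcell import bot gives the robot as it stands. Calls block until the motion is done:
- bot.goto(position, orientation): joint-space move of the TCP to a pose.
- bot.line_to(position, rot=None, max_speed=0.15): straight line of the TCP; rot=None keeps the orientation; max_speed is the mean speed in m/s.
- bot.set_joints(angles): joint-space move.
- bot.set_gripper(opening, newtons=None): opening from 0.0 (shut) to 1.0 (fully open); newtons is the grip in N (None keeps the last); returns when the fingers have stopped.
- bot.hold(seconds).
- bot.inverse_kinematics(position, orientation): joint angles nearest the present ones, or None.
- bot.read_camera(name): name is "side" or "top" or "wrist"; returns a dict with "pixels" (384x512x3 uint8, blue, green, red), "fx", "fy", "cx", "cy" (pixels), "R" (3x3) and "t" (3): a world point X has camera coordinates R X + t. Camera axes: x right, y down, z forward; pixel columns grow to the right and rows downward; lengths in m; the calibration is good to about 2 mm. A picture is of the moment at which its call begins. There is no depth.
A pose or a line that the arm cannot do raises bot.MotionError and nothing moves.
- bot.job_done(): hands the job in, once; it reports no verdict.
Readings, each from a call of its own:
- bot.current_clock(): time.
- bot.current_joints(): joint angles.
- bot.current_joint_vel(): joint speeds.
- bot.current_effort(): joint torques, N m.
- bot.current_ee_pos(): TCP position.
- bot.current_tool_rot(): TCP orientation.
- bot.current_contact_force(): force on the tool from outside, world axes, zero at the start.
- bot.current_ft_torque(): the same for the moment, N m.
- bot.current_opening(): opening from 0.0 (shut) to 1.0 (fully open).
Only numpy, scipy, OpenCV 4.12 (cv2) and the standard library are available. Lean on these libraries where they do the work, as an engineer would, in place of code of your own. Each camera call takes 0.05 s, during which the arm holds its last target.

## Working session

There is one attempt and no reset: what is moved stays moved. The work goes in short steps, each a Python script; the robot and the scene stay as the last script left them, time stands still between calls to the robot, and variables do not carry over. Pictures are saved under pics/ and viewed, and the job is handed in when it is done.

```bash
mkdir -p pics; ls
python3 - <<'E'
from workcell import bot
import cv2,numpy as np
for n in ["side","top","wrist"]:
    c=bot.read_camera(n); cv2.imwrite(f"pics/a_{n}.png",c["pixels"])
    np.savez(f"a_{n}.npz",**c)
    print(n,c["fx"],c["fy"],c["cx"],c["cy"],np.round(c["R"],3).tolist(),np.round(c["t"],4), np.round(-c["R"].T@c["t"],3))
print(bot.current_clock(),bot.current_tool_rot(),bot.current_contact_force())
E
```

```text
pics
side 357.3307126427841 357.3307126427841 255.46842257553163 184.33777994939382 [[-0.998, -0.062, 0.021], [-0.056, 0.628, -0.776], [0.035, -0.776, -0.63]] [0.5554 0.042  0.751 ] [0.53  0.591 0.494]
top 434.849629494081 434.849629494081 253.31686886630507 195.05873911856483 [[-0.001, -1.0, 0.015], [-0.983, -0.001, -0.181], [0.181, -0.015, -0.983]] [-0.006   0.5548  1.0295] [0.359 0.01  1.113]
wrist 310.67521479678214 310.67521479678214 259.7366697022756 187.70912057570564 [[0.233, -0.972, -0.003], [-0.934, -0.225, 0.277], [-0.27, -0.062, -0.961]] [-0.5732 -0.0316  0.3926] [ 0.21  -0.54   0.385]
0.15 [-2.46646922e+00  1.94400570e+00  1.46876241e-03] [ 1.3918245   0.51172589 -0.32355567]
```

View pics/a_top.png

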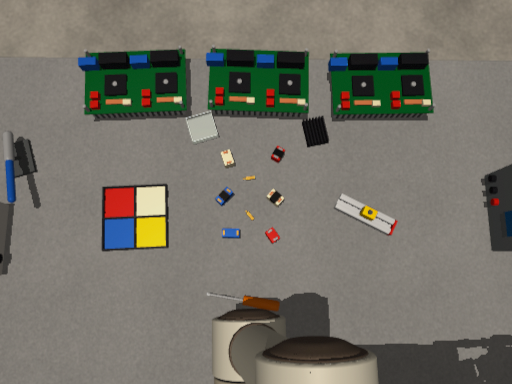

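View pics/a_side.png

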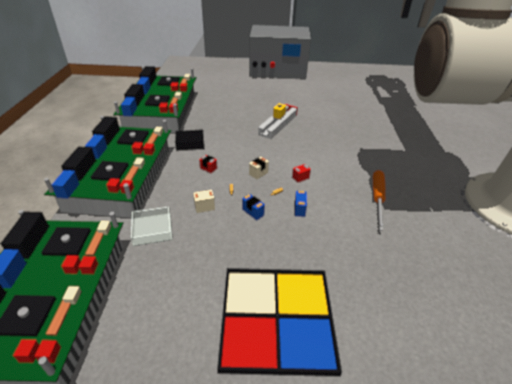

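View pics/a_wrist.png

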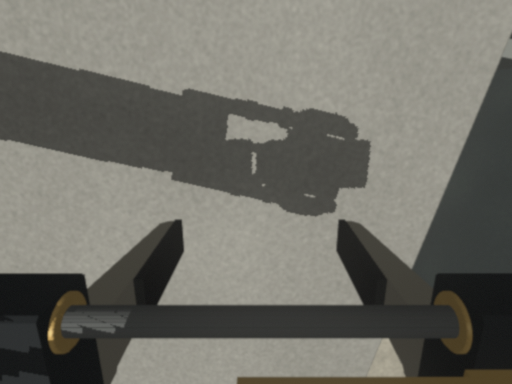

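Run:
```python
import cv2
im=cv2.imread("pics/a_top.png")
a=cv2.resize(im[135:255,180:310],None,fx=4.6,fy=4.6,interpolation=cv2.INTER_CUBIC);cv2.imwrite("pics/a_z1.png",a)
a=cv2.resize(im[180:250,320:410],None,fx=8,fy=8,interpolation=cv2.INTER_CUBIC);cv2.imwrite("pics/a_z2.png",a)
im=cv2.imread("pics/a_side.png")
a=cv2.resize(im[90:225,185:320],None,fx=4.4,fy=4.4,interpolation=cv2.INTER_CUBIC);cv2.imwrite("pics/a_z3.png",a)
```

```text
(no output)
```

View pics/a_z1.png

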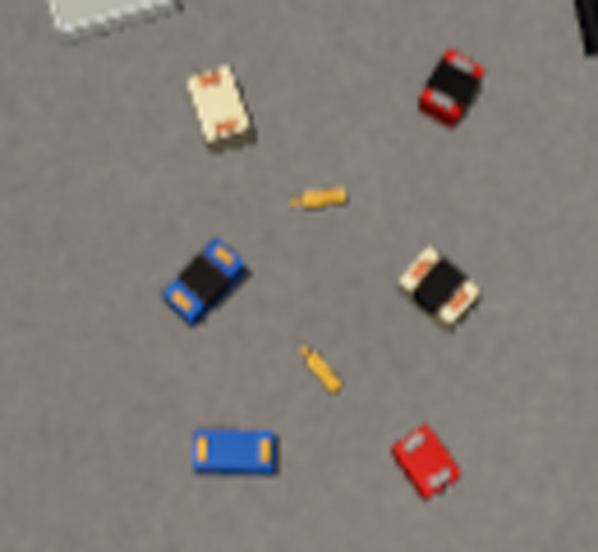

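View pics/a_z2.png

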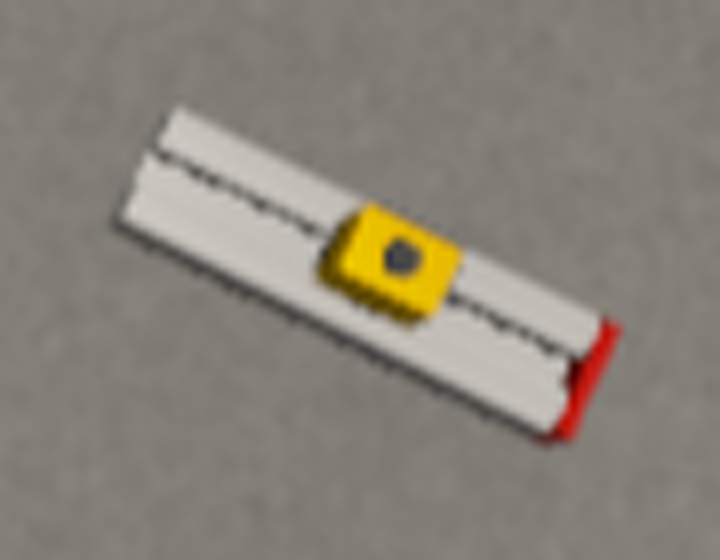

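View pics/a_z3.png

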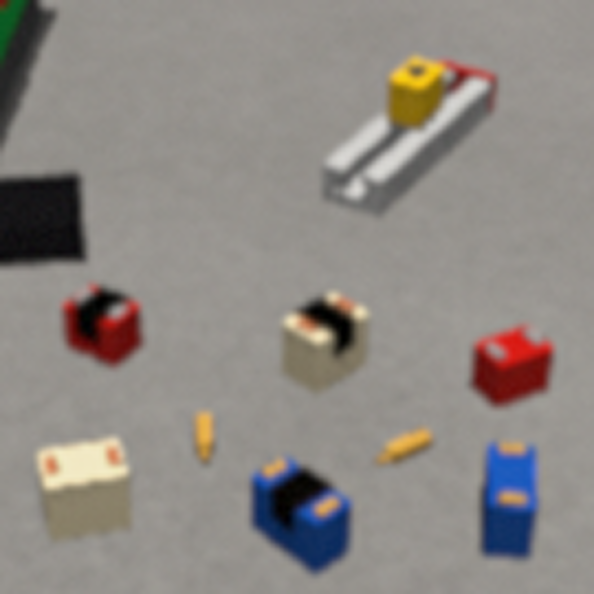

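```bash
cat > vis.py <<'E'
import cv2,numpy as np
from scipy.optimize import minimize
S=8
def proj(c,P):
    q=np.atleast_2d(P)@c["R"].T+c["t"]
    return np.c_[c["fx"]*q[:,0]/q[:,2]+c["cx"],c["fy"]*q[:,1]/q[:,2]+c["cy"]]
def ray(c,uv,z):
    d=c["R"].T@np.array([(uv[0]-c["cx"])/c["fx"],(uv[1]-c["cy"])/c["fy"],1]);o=-c["R"].T@c["t"]
    return o+d*(z-o[2])/d[2]
def colmask(im,k):
    h,s,v=[a.astype(int) for a in cv2.split(cv2.cvtColor(im,cv2.COLOR_BGR2HSV))]
    if k=="blue": m=(abs(h-110)<12)&(s>130)
    if k=="red": m=((h<8)|(h>172))&(s>130)
    if k=="cream": m=(h>15)&(h<35)&(s>35)&(s<140)&(v>70)
    if k=="yellow": m=(h>18)&(h<35)&(s>150)
    return m.astype(np.uint8)
def box(x,y,yaw,L,W,z0,z1):
    p=np.array([[a*L/2,b*W/2] for a in(-1,1) for b in(-1,1)])
    r=np.array([[np.cos(yaw),-np.sin(yaw)],[np.sin(yaw),np.cos(yaw)]])
    p=p@r.T+[x,y]
    return np.vstack([np.c_[p,[z0]*4],np.c_[p,[z1]*4]])
def prep(c,k,uv,rad=22):
    """mask of blob near uv, upsampled"""
    x0,y0=int(uv[0])-rad,int(uv[1])-rad
    im=cv2.resize(c["pixels"][y0:y0+2*rad,x0:x0+2*rad],None,fx=S,fy=S,interpolation=cv2.INTER_CUBIC)
    m=colmask(im,k)
    m=cv2.morphologyEx(m,cv2.MORPH_CLOSE,np.ones((21,21)))
    n,l,st,ce=cv2.connectedComponentsWithStats(m)
    if n<2: return None
    i=1+np.argmax(st[1:,4]); m=(l==i).astype(np.uint8)
    cs,_=cv2.findContours(m,0,2); o=np.zeros_like(m); cv2.fillConvexPoly(o,cv2.convexHull(max(cs,key=cv2.contourArea)),1)
    return (x0,y0,o)
def fit(views,dim,guess):
    L,W,z0,z1=dim
    def cost(p,full=False):
        out=[]
        for c,(x0,y0,m) in views:
            uv=(proj(c,box(*p[:2],p[2],L,W,z0,z1))-[x0,y0]+.5)*S-.5
            h=cv2.convexHull((uv*16).astype(np.int32)); r=np.zeros_like(m); cv2.fillConvexPoly(r,h,1,shift=4)
            out.append((r^m).sum()/max(1,m.sum()))
        return out if full else sum(out)
    best=None
    for yaw in np.radians(np.arange(0,180,22.5)) if len(guess)<3 else [guess[2]]:
        r=minimize(cost,[guess[0],guess[1],yaw],method="Nelder-Mead",options=dict(initial_simplex=[[guess[0],guess[1],yaw],[guess[0]+.01,guess[1],yaw],[guess[0],guess[1]+.01,yaw],[guess[0],guess[1],yaw+.3]],xatol=1e-4,fatol=1e-4))
        if best is None or r.fun<best.fun: best=r
    return best.x,cost(best.x,True)
E
cat > m1.py <<'E'
from vis import *
T=dict(np.load("a_top.npz"));Sd=dict(np.load("a_side.npz"))
parts=dict(blue_good=("blue",.044,.022,.032,(231,233)),red_good=("red",.034,.024,.028,(272,236)),cream_good=("cream",.038,.026,.034,(228,158)))
for n,(k,L,W,H,uv) in parts.items():
    g=ray(T,uv,H/2)[:2]
    vt=(T,prep(T,k,uv,14)); su=proj(Sd,[*g,H/2])[0]; vs=(Sd,prep(Sd,k,su,20))
    for nm,v in(("top",[vt]),("side",[vs]),("both",[vt,vs])):
        p,c=fit(v,(L,W,0,H),g); print(n,nm,np.round(p[:2],4),round(np.degrees(p[2])%180,1),np.round(c,3))
# stop
g=ray(T,(369,213),.04)[:2]; print("stop guess",g)
vt=(T,prep(T,"yellow",(369,213),14)); su=proj(Sd,[*g,.041])[0]; vs=(Sd,prep(Sd,"yellow",su,20))
for nm,v in(("top",[vt]),("side",[vs]),("both",[vt,vs])):
    p,c=fit(v,(.034,.024,.026,.056),[*g,np.arctan2(g[1]-ray(T,(395,229),.02)[1],g[0]-ray(T,(395,229),.02)[0])]); print("stop",nm,np.round(p[:2],4),round(np.degrees(p[2]),1),np.round(c,3))
# rail ends: zoom px/8+(320,180) at z=.024
for nm,uv in(("openU",(180,108)),("openD",(124,213)),("capU",(605,322)),("capD",(552,437))):
    q=ray(T,(uv[0]/8+320,uv[1]/8+180),.024); print(nm,np.round(q[:2],4))
# tray
for c,nm,b in((T,"top",(100,180,172,254)),(Sd,"side",(215,262,345,376))):
    for k in("blue","red","cream","yellow"):
        x0,y0,x1,y1=b; m=colmask(c["pixels"][y0:y1,x0:x1],k); m=cv2.morphologyEx(m,cv2.MORPH_OPEN,np.ones((5,5)))
        M=cv2.moments(m,True); q=ray(c,(M["m10"]/M["m00"]+x0,M["m01"]/M["m00"]+y0),.004); print(nm,k,M["m00"],np.round(q[:2],4))
E
python3 m1.py
```

```text
blue_good top [0.4645 0.0508] 90.0 [0.118]
blue_good side [0.4636 0.0509] 84.7 [0.187]
blue_good both [0.4638 0.0507] 85.0 [0.132 0.191]
red_good top [ 0.4587 -0.0538] 33.3 [0.052]
red_good side [ 0.4582 -0.0501] 167.5 [0.209]
red_good both [ 0.4587 -0.0538] 33.6 [0.05  0.266]
cream_good top [0.6581 0.0615] 21.6 [0.08]
cream_good side [0.6564 0.0639] 19.0 [0.024]
cream_good both [0.6569 0.0621] 19.8 [0.099 0.069]
stop guess [ 0.51154874 -0.2954089 ]
stop top [ 0.5125 -0.2926] 61.9 [0.141]
stop side [ 0.511  -0.2916] 76.0 [0.197]
stop both [ 0.5116 -0.2929] 75.6 [0.188 0.218]
openU [ 0.5641 -0.2344]
openD [ 0.5301 -0.2153]
capU [ 0.4953 -0.3668]
capD [ 0.4589 -0.3478]
top blue 902.0 [0.4649 0.3359]
top red 892.0 [0.5446 0.3403]
top cream 889.0 [0.5482 0.2585]
top yellow 907.0 [0.4682 0.2553]
side blue 2867.0 [0.4641 0.3364]
side red 2890.0 [0.544  0.3405]
side cream 2021.0 [0.5479 0.2603]
side yellow 2058.0 [0.4677 0.2562]
```

```bash
cat > rb.py <<'E'
from workcell import bot
import numpy as np,cv2
from scipy.spatial.transform import Rotation as Ro
TC=np.array([.5061,.2979]);TY=np.radians(92.5)
def tray(x,y):
    c,s=np.cos(TY),np.sin(TY); return TC+np.array([c*x-s*y,s*x+c*y])
def rot(a):
    c,s=np.cos(a),np.sin(a); return Ro.from_matrix(np.array([[c,s,0],[s,-c,0],[0,0,-1]])).as_rotvec()
def best(pos,angs):
    j0=np.array(bot.current_joints()); o=[]
    for a in angs:
        q=bot.inverse_kinematics(list(pos),rot(a))
        if q is not None and abs(q[5])<2.8: o.append((np.abs(np.array(q)-j0).max(),a))
    return min(o)[1]
def snap(n,f):
    c=bot.read_camera(n); cv2.imwrite(f"pics/{f}.png",c["pixels"]); np.savez(f"{f}.npz",**c); return c
def st(m): print(m,"t=%.1f"%bot.current_clock(),"p",np.round(bot.current_ee_pos(),4),"F",np.round(bot.current_contact_force(),1),"op %.3f"%bot.current_opening())
def pick(xy,yaw,zg,op=.5,N=20,up=.12):
    a=best([*xy,up],[yaw+np.pi/2,yaw-np.pi/2])
    bot.set_gripper(op); bot.goto([*xy,up],rot(a)); bot.line_to([*xy,zg],max_speed=.15); st("at")
    bot.set_gripper(0,N); st("gripped"); return a
def place(xy,zp,angs,up=.12,rel=.5):
    a=best([*xy,up],angs); bot.goto([*xy,up],rot(a)); st("above")
    bot.line_to([*xy,zp+.015],max_speed=.15); bot.line_to([*xy,zp],max_speed=.04); st("down")
    bot.set_gripper(rel); st("released"); bot.line_to([*xy,up],max_speed=.25)
E
python3 - <<'E'
from rb import *
xy=[.464,.0508]; pick(xy,np.radians(88),.010)
bot.line_to([*xy,.12],max_speed=.2); st("lifted"); snap("wrist","b_w"); snap("side","b_s")
E
```

```text
at t=4.3 p [0.4648 0.0506 0.0107] F [0.2 0.1 0.5] op 0.500
gripped t=4.8 p [0.4645 0.0508 0.0105] F [-0.8  0.1  3.2] op 0.237
lifted t=5.5 p [0.4631 0.0509 0.1188] F [ 0.3  0.2 -1.7] op 0.237
```

View pics/b_w.png

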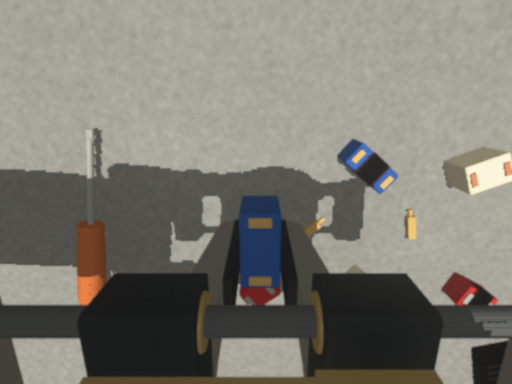

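View pics/b_s.png

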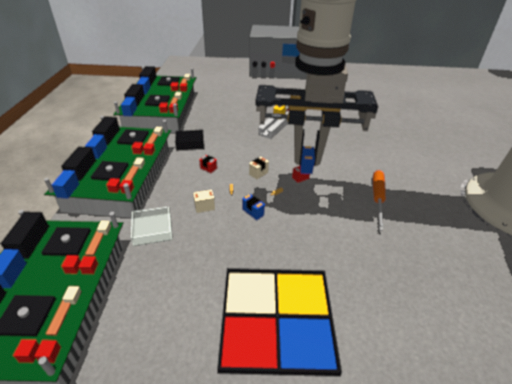

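The wrist view shows the blue part (260,240) held straight between the pads, and the side view shows it lifted at (307,158). I'll place it next, then pick red.

Run:
```python
from rb import *
P=[TY+k*np.pi/2 for k in(-2,-1,0,1)]
place(tray(.04,.04),.0143,P); snap("top","c_t")
xy=[.4587,-.0535]; pick(xy,np.radians(33),.009)
bot.line_to([*xy,.12],max_speed=.2); st("lifted"); snap("wrist","c_w")
im=cv2.imread("pics/c_t.png"); cv2.imwrite("pics/c_t2.png",cv2.resize(im[130:280,90:300],None,fx=3.5,fy=3.5,interpolation=2))
```

```text
above t=6.7 p [0.4645 0.3351 0.1196] F [ 0.1  0.8 -1.5] op 0.238
down t=8.0 p [0.4645 0.3362 0.0144] F [-0.2 -0.4  1.4] op 0.238
released t=8.5 p [0.4644 0.3361 0.0143] F [-0.3 -0.1 -0.1] op 0.498
at t=11.7 p [ 0.4595 -0.0536  0.0097] F [-0.3  0.1  0.5] op 0.500
gripped t=12.2 p [ 0.4592 -0.0537  0.0096] F [-0.1 -0.2  4.2] op 0.254
lifted t=12.9 p [ 0.4578 -0.0532  0.1188] F [-0.5 -0.9 -1. ] op 0.264
```

View pics/c_t2.png

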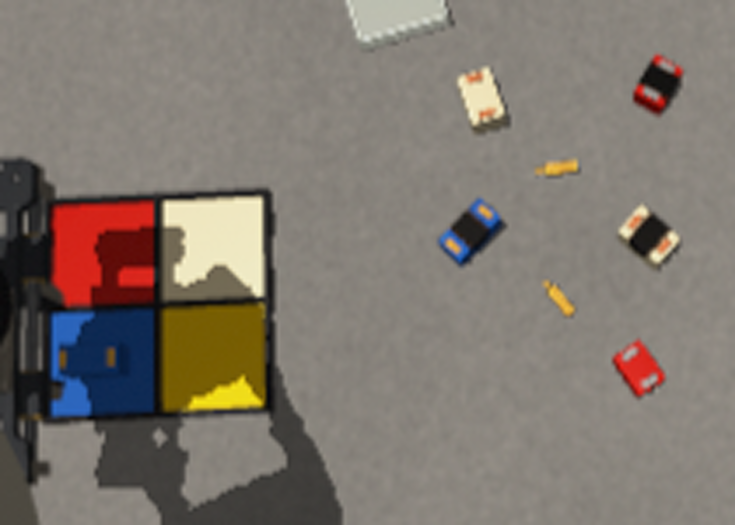

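View pics/c_w.png

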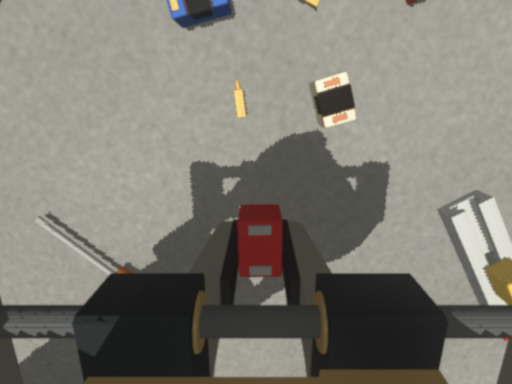

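Blue stands in its compartment: its lugs at zoomed (62,360) and (112,360) are shifted only by parallax. Red is held straight at (260,240).

Run:
```python
from rb import *
P=[TY+k*np.pi/2 for k in(-2,-1,0,1)]
place(tray(.04,-.04),.0133,P)
xy=[.657,.0622]; pick(xy,np.radians(20),.010)
bot.line_to([*xy,.12],max_speed=.2); st("lifted"); snap("wrist","d_w"); snap("side","d_s")
```

```text
above t=14.4 p [0.5447 0.3384 0.1199] F [-0.4  0.2  0.7] op 0.254
down t=15.7 p [0.5445 0.3397 0.0134] F [-0.2 -0.6  0.6] op 0.255
released t=16.2 p [0.5443 0.3396 0.0132] F [0.2 0.1 0.3] op 0.499
at t=19.0 p [0.658  0.0623 0.0112] F [ 0.1  0.1 -0.3] op 0.500
gripped t=19.5 p [0.6577 0.0621 0.011 ] F [-0.   0.6  2.9] op 0.278
lifted t=20.2 p [0.656  0.0623 0.1184] F [0.2 0.8 0.6] op 0.281
```

View pics/d_w.png

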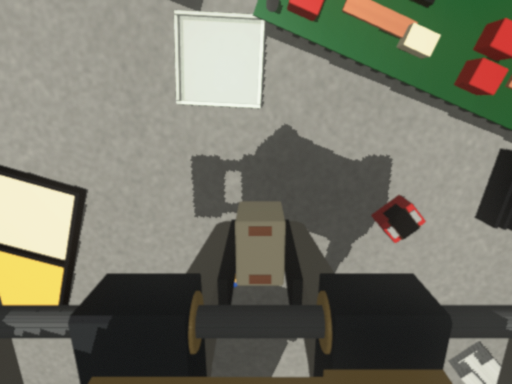

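View pics/d_s.png

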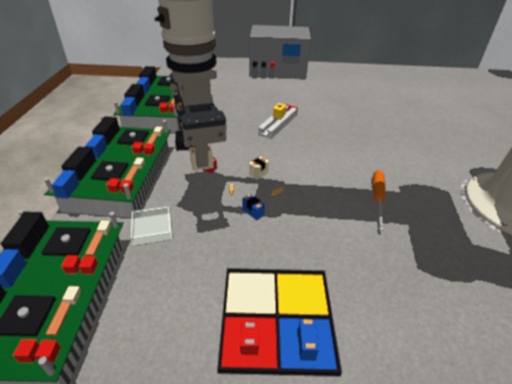

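Red (249,338) and blue (308,340) stand in their compartments, and cream is held straight at (260,242). I'll place cream, then look at the rail from close up.

Run:
```python
from rb import *
P=[TY+k*np.pi/2 for k in(-2,-1,0,1)]
place(tray(-.04,-.04),.0148,P)
xy=[.5120,-.2920]; y=np.radians(62)
a=best([*xy,.20],[y+np.pi/2,y-np.pi/2]); bot.goto([*xy,.20],rot(a)); bot.hold(.2); st("hover"); print(np.degrees(a),bot.current_joints())
snap("wrist","e_w"); snap("top","e_t"); snap("side","e_s")
```

```text
above t=21.2 p [0.5482 0.259  0.1195] F [0.  0.2 0.5] op 0.280
down t=22.4 p [0.5479 0.2597 0.0147] F [ 0.4  0.1 -0.3] op 0.282
released t=22.9 p [0.5478 0.2597 0.0148] F [-0.6  0.1 -0.5] op 0.497
hover t=25.7 p [ 0.5122 -0.2914  0.1999] F [-0.4 -0.2 -0.7] op 0.502
-28.0 [-7.22171426e-01  2.06162272e-01  1.57206233e+00  4.64895012e-05
  1.36365780e+00 -2.34339906e-01]
```

View pics/e_w.png

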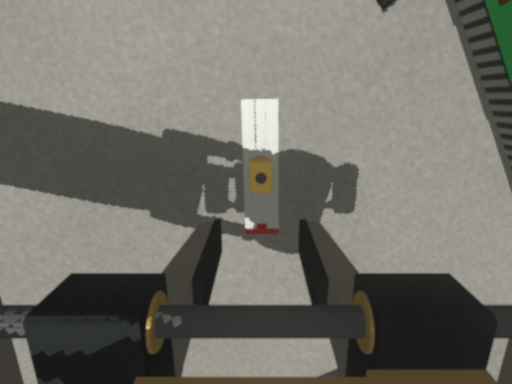

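View pics/e_s.png

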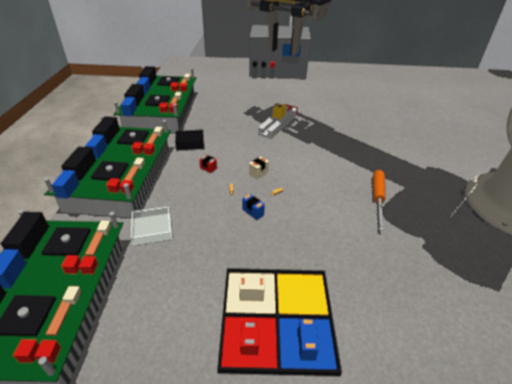

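Run:
```python
import cv2
im=cv2.imread("pics/e_w.png"); cv2.imwrite("pics/e_w2.png",cv2.resize(im[92:242,215:310],None,fx=4,fy=4,interpolation=2))
```

```text
(no output)
```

View pics/e_w2.png

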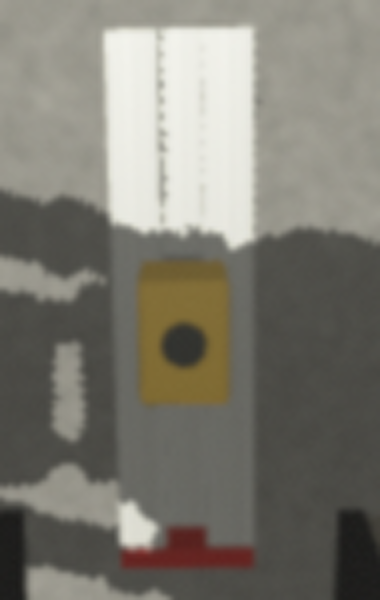

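Run:
```python
from vis import *
W=dict(np.load("e_w.npz")); R=lambda u,v,z: ray(W,(u/4+215-.375,v/4+92-.375),z)[:2]
o1,o2,c1,c2=R(104,29,.024),R(255,28,.024),R(121,567,.024),R(254,567,.024)
O=(o1+o2)/2;C=(c1+c2)/2;d=O-C;print(np.linalg.norm(o1-o2),np.linalg.norm(c1-c2),np.linalg.norm(d),np.degrees(np.arctan2(*d[::-1])),O,C,(O+C)/2)
h=[R(140,280,.056),R(228,280,.056),R(140,404,.056),R(228,404,.056)]
f=(h[0]+h[1])/2;b=(h[2]+h[3])/2;print(np.linalg.norm(f-b),np.linalg.norm(h[0]-h[1]),np.degrees(np.arctan2(*(f-b)[::-1])),(f+b)/2,"disc",R(184,345,.057))
u=d/np.linalg.norm(d);m=(f+b)/2-(O+C)/2;print("stop in rail",m@u,m@np.array([-u[1],u[0]]))
```

```text
0.04049462284964807 0.04031322971167325 0.15693585414171815 62.909096687188566 [ 0.5480584  -0.22197567] [ 0.47658925 -0.36169332] [ 0.51232382 -0.29183449]
0.03334876500414725 0.022639200768059184 62.080357072009775 [ 0.51215459 -0.29216421] disc [ 0.51200491 -0.29244256]
stop in rail -0.0003706072883184825 5.080606630492084e-07
```

Run:
```python
from rb import *
y=np.radians(62.3);u=np.array([np.cos(y),np.sin(y)]); s=np.array([.5121,-.2922])
a=best([*s,.12],[y+np.pi/2,y-np.pi/2]); bot.goto([*s,.12],rot(a)); bot.line_to([*s,.032]); st("at")
bot.set_gripper(0,20); st("grip")
for k in(.025,.05,.075,.104):
    p=s+k*u; bot.line_to([*p,.0325],max_speed=.08); st(k)
snap("wrist","f_w"); snap("top","f_t")
im=cv2.imread("pics/f_t.png"); cv2.imwrite("pics/f_t2.png",cv2.resize(im[150:270,310:430],None,fx=5,fy=5,interpolation=2))
```

```text
at t=27.0 p [ 0.5132 -0.2932  0.0337] F [0.3 0.5 0.6] op 0.498
grip t=27.5 p [ 0.5126 -0.2926  0.0328] F [-0.1  0.6  4.4] op 0.261
0.025 t=27.9 p [ 0.5248 -0.2684  0.0329] F [2.  2.9 6.2] op 0.259
0.05 t=28.4 p [ 0.5366 -0.2461  0.0329] F [0.8 1.5 5.6] op 0.261
0.075 t=28.8 p [ 0.5482 -0.2237  0.0329] F [0.8 2.  6. ] op 0.262
0.104 t=29.4 p [ 0.5599 -0.1987  0.0314] F [ 0.3 -0.7 -0.7] op 0.261
```

View pics/f_w.png

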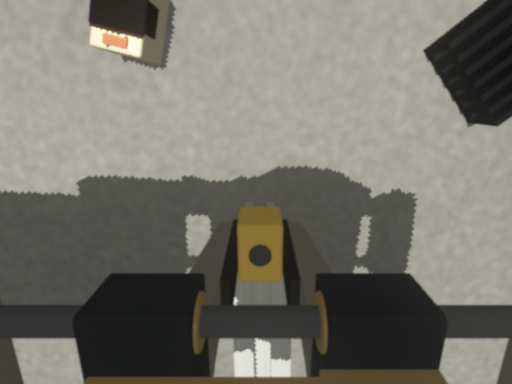

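View pics/f_t2.png

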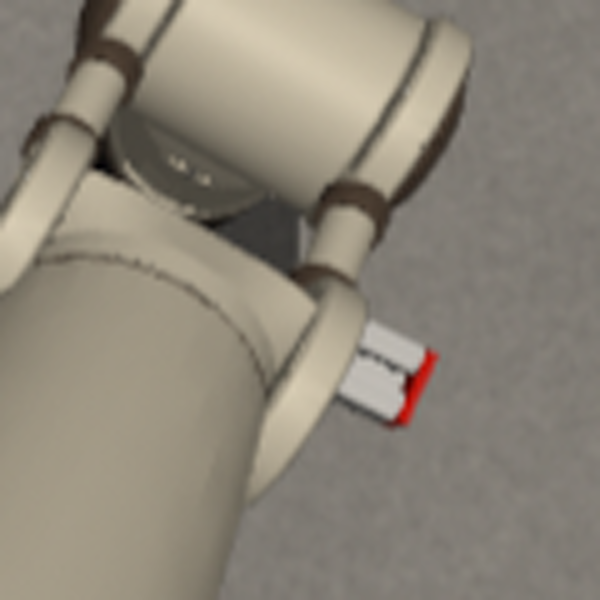

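The stop (260,245) moved with the jaws, and the side load vanished once it left the open end. I'll lift it in a straight line, then place it with a force check.

Run:
```python
from rb import *
p=np.array([.5121,-.2922])+.106*np.array([np.cos(np.radians(62.3)),np.sin(np.radians(62.3))])
bot.line_to([*p,.0325],max_speed=.05)
for z in(.040,.06,.15): bot.line_to([*p,z],max_speed=.08); st(z)
xy=tray(-.04,.04); P=[TY+k*np.pi/2 for k in(-2,-1,0,1)]
a=best([*xy,.12],P); bot.goto([*xy,.15],rot(a)); st("above"); snap("side","g_s")
bot.line_to([*xy,.045]); bot.hold(.2); f0=bot.current_contact_force()[2]
for z in np.arange(.035,.0255,-.001):
    bot.line_to([*xy,z],max_speed=.03); f=bot.current_contact_force()[2]
    if f-f0>2.5: break
st("down")
snap("side","g_s2")
```

```text
0.04 t=29.9 p [ 0.5621 -0.1989  0.041 ] F [ 0.   0.4 -1.5] op 0.259
0.06 t=30.4 p [ 0.562  -0.1987  0.0611] F [ 0.5  0.8 -1.8] op 0.255
0.15 t=31.6 p [ 0.5609 -0.1981  0.1492] F [ 0.4  1.  -1.2] op 0.257
above t=33.3 p [0.4685 0.2554 0.1501] F [ 0.  -0.2 -1.7] op 0.263
down t=36.7 p [0.4679 0.2562 0.0288] F [-3.1 -0.4  5.8] op 0.259
```

Run:
```python
import cv2,numpy as np
a=cv2.imread("pics/g_s.png")[60:340,200:400];b=cv2.imread("pics/g_s2.png")[100:380,200:400]
cv2.imwrite("pics/g_2.png",cv2.resize(np.hstack([a,b]),None,fx=2,fy=2,interpolation=2))
```

```text
(no output)
```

View pics/g_2.png

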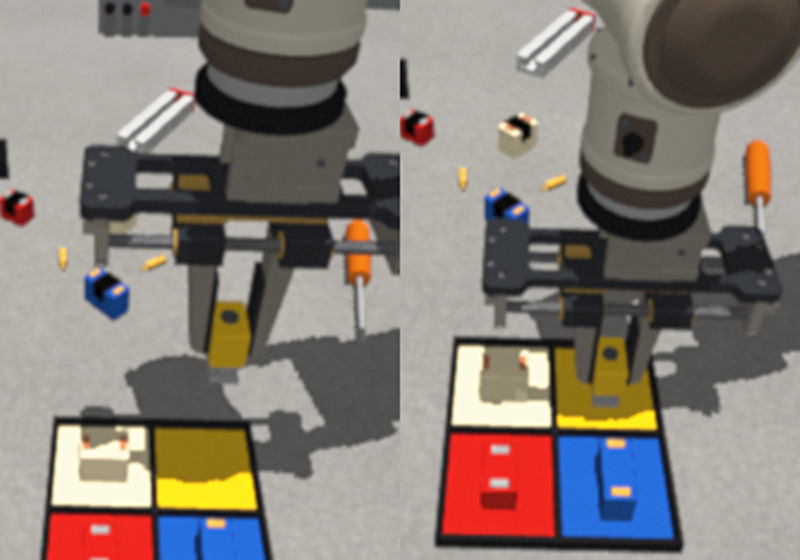

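The right panel shows the stop at (610,375) with its foot on the yellow floor. Contact came at the predicted height. I'll release it and back off.

Run:
```python
from rb import *
xy=tray(-.04,.04)
bot.set_gripper(.33); st("rel"); bot.hold(.2); bot.set_gripper(.5); bot.line_to([*xy,.15]); bot.goto([.5,-.1,.3],rot(0) if 0 else bot.current_tool_rot()) 
bot.set_joints([-1.545,.158,1.597,0,1.386,-.21]); bot.hold(.3); st("home")
t=snap("top","h_t")["pixels"]; s=snap("side","h_s")["pixels"]
cv2.imwrite("pics/h_2.png",np.hstack([cv2.resize(t[140:260,95:295],(400,240),interpolation=2),cv2.resize(s[230:384,200:360],(400,385),interpolation=2)[:240]])) if 0 else None
cv2.imwrite("pics/h_a.png",cv2.resize(t[135:260,95:300],None,fx=3.8,fy=3.8,interpolation=2))
cv2.imwrite("pics/h_b.png",cv2.resize(s[130:384,180:360],None,fx=2.3,fy=2.3,interpolation=2))
```

```text
rel t=37.0 p [0.4679 0.2562 0.028 ] F [-1.   0.6 -0.4] op 0.334
home t=42.5 p [ 0.1348 -0.5591  0.2149] F [-0.6  0.1  0.7] op 0.500
```

View pics/h_a.png

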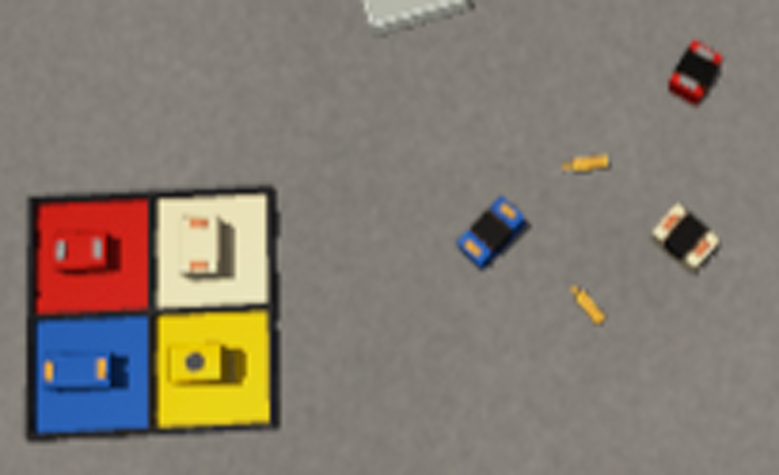

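View pics/h_b.png

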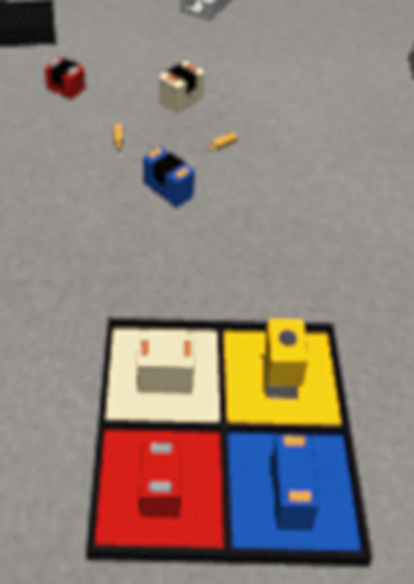

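All four parts stand upright in the right compartments, and the three twins haven't moved: the top view shows them where they were in the first picture. Handing in.

Run:
```python
from rb import *
a=cv2.imread("pics/a_top.png")[135:225,200:300].astype(int);b=cv2.imread("pics/h_t.png")[135:225,200:300].astype(int)
d=np.abs(a-b).max(2)>60; v,u=np.nonzero(d); print("changed px",d.sum(), "at", (u.mean()+200,v.mean()+135) if d.any() else "")
bot.job_done()
```

```text
changed px 128 at (np.float64(226.9375), np.float64(157.3515625))
the job is handed in; nothing more can be done
```

The kit is packed and handed in at about 42.5 s of the 99 s allowed. I placed the sound blue capacitor, red capacitor and cream relay first. Then I slid the board stop about 106 mm along its rail, past the open end, lifted it out and set it in the tray.

- **Parts:** the last top and side pictures show all four upright in the compartments of their own colours, with the gripper clear and the arm back at its start pose.
- **Scorched twins:** compared with the first top picture, the changed pixels in the area holding the twins centre on the spot where the sound relay stood, so the twins did not move.
- **Forces:** the wrist force stayed below about 8 N at every reading I took.
- **Disagreements:** the side-camera pose fits for the red capacitor and the stop were poor in yaw. For red I used the top-view fit, and for the stop I used a closer wrist view. Both grasps then came up straight.

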